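Put the closed coin tubes away in the teller's caddy

TASK

Put the three capped coin tubes away in the caddy, each standing upright in the cup that matches the colour of its cap. Leave the two open tubes, whose coins show, and the stapler and magnifying glass standing or lying where they are.

Things in the scene. Friction and masses are not known exactly. Their poses are not given: they have to be found in the camera images.
- tube_red: Closed coin tube with a solid red cap (belongs in the red cup): an upright plain cylinder, 32 mm diameter, 80 mm tall, grey plastic with the top 16 mm red; about 0.15 kg, loose, standing on the counter. Origin at the centre of its underside, z up along the tube. It can be gripped anywhere along its height.
- tube_blue: Closed coin tube with a solid blue cap (belongs in the blue cup): an upright plain cylinder, 32 mm diameter, 80 mm tall, grey plastic with the top 16 mm blue; about 0.15 kg, loose, standing on the counter. Origin at the centre of its underside, z up along the tube. It can be gripped anywhere along its height.
- tube_yellow: Closed coin tube with a solid yellow cap (belongs in the yellow cup): an upright plain cylinder, 32 mm diameter, 80 mm tall, grey plastic with the top 16 mm yellow; about 0.15 kg, loose, standing on the counter. Origin at the centre of its underside, z up along the tube. It can be gripped anywhere along its height.
- cup_red: Square red plastic cup fixed in the caddy: 62 x 62 x 30 mm high, walls and floor 4 mm (54 x 54 mm inside). Origin at the centre of its underside, 8 mm above the counter; z up. The three cups stand in a row along their x axis, 76 mm apart, colours in any order, on the wooden caddy: a low tray 245 x 86 mm (8 mm floor, 22 mm high walls at the two ends of the row).
- cup_blue: Square blue plastic cup fixed in the caddy: 62 x 62 x 30 mm high, walls and floor 4 mm (54 x 54 mm inside). Origin at the centre of its underside, 8 mm above the counter; z up. The three cups stand in a row along their x axis, 76 mm apart, colours in any order, on the wooden caddy: a low tray 245 x 86 mm (8 mm floor, 22 mm high walls at the two ends of the row).
- cup_yellow: Square yellow plastic cup fixed in the caddy: 62 x 62 x 30 mm high, walls and floor 4 mm (54 x 54 mm inside). Origin at the centre of its underside, 8 mm above the counter; z up. The three cups stand in a row along their x axis, 76 mm apart, colours in any order, on the wooden caddy: a low tray 245 x 86 mm (8 mm floor, 22 mm high walls at the two ends of the row).
- open_red: Look-alike to leave alone: an open coin tube without a cap, same 32 mm diameter and 80 mm height in grey plastic, with a red collar round the top 16 mm and brass coins showing in its mouth (from above: a thin red ring round a brass disc). Loose, upright. Origin at the centre of its underside, z up.
- open_blue: Look-alike to leave alone: an open coin tube without a cap, same 32 mm diameter and 80 mm height in grey plastic, with a blue collar round the top 16 mm and brass coins showing in its mouth (from above: a thin blue ring round a brass disc). Loose, upright. Origin at the centre of its underside, z up.
- stapler: Bystander, leave alone: black steel desk stapler, 145 mm long (its x), 40 mm wide, 57 mm high, loose. Origin at the centre of its underside.
- magnifier: Bystander, leave alone: magnifying glass lying flat, round lens in a steel rim 92 mm across and 10 mm high, with a brown horn handle 17 mm thick reaching along its +x to 157 mm from the lens centre. Loose. Origin under the centre of the lens, on the counter.

How it is judged:
At the end, for the whole second after the job is handed in: Each capped tube stands released and at rest on the floor of its colour's cup: within 15 mm of the cup's centre each way, underside less than 10 mm above the cup's, tilt under 0.12 rad. Open tubes, stapler and magnifier within 15 mm of their start, tilt under 0.12 rad (x of tube_red in the frame of cup_red between -0.015 and 0.015 m and y of tube_red in the frame of cup_red between -0.015 and 0.015 m and z of tube_red in the frame of cup_red below 0.01 m and angle between each of tube_red, tube_blue, tube_yellow, open_red, open_blue, stapler, magnifier's own z axis and vertical below 0.12 rad and linear speed of each of tube_red, tube_blue, tube_yellow below 0.02 m/s and x of tube_blue in the frame of cup_blue between -0.015 and 0.015 m and y of tube_blue in the frame of cup_blue between -0.015 and 0.015 m and z of tube_blue in the frame of cup_blue below 0.01 m and x of tube_yellow in the frame of cup_yellow between -0.015 and 0.015 m and y of tube_yellow in the frame of cup_yellow between -0.015 and 0.015 m and z of tube_yellow in the frame of cup_yellow below 0.01 m and distance of each of open_red, open_blue, stapler, magnifier from where it was at the start of the episode below 0.015 m); the robot touches nothing.
It fails at once if The open tube with the red collar is pushed more than 15 mm away or tipped over (distance of open_red from where it was at the start of the episode above 0.015 m or angle between open_red's own z axis and vertical above 0.4 rad).
It fails at once if The open tube with the blue collar is pushed more than 15 mm away or tipped over (distance of open_blue from where it was at the start of the episode above 0.015 m or angle between open_blue's own z axis and vertical above 0.4 rad).
It fails at once if The stapler is pushed more than 15 mm away or tipped over (distance of stapler from where it was at the start of the episode above 0.015 m or angle between stapler's own z axis and vertical above 0.4 rad).
It fails at once if The magnifying glass is pushed more than 15 mm away or tipped over (distance of magnifier from where it was at the start of the episode above 0.015 m or angle between magnifier's own z axis and vertical above 0.4 rad).
It also fails if it takes over 86 s, if anything falls off the work surface, if the arm or the gripper's body presses on something with over 40 N, if the wrist force passes 120 N, or if a joint passes its speed limit or range.

ROBOT

A 6-joint arm with a two-finger parallel gripper is mounted at the origin on the work surface. World frame = base frame: x ahead of the robot, y to its left, z up, the work surface at z = 0. Lengths are in m, angles in rad, forces in N, time in s.
With the tool pointing down it reaches from about 0.375 to 0.975 m from the base axis. Payload 3.8 kg.
Tool frame: the origin (TCP) lies at the very end of the fingers, on their centre line; the grasp point (between the pads) lies 19 mm behind it; z points along the fingers, y is the line along which they close (so a half turn about z gives the same grasp; the last joint's range is limited). The gripper opens to 85 mm and grips with 20 to 120 N. Pads are 22 mm wide; open, the fingers measure 114 mm over their backs; the gripper's body (76 mm by 85 mm) begins 54 mm behind the grasp point. The pads swing forward as they close: fully open they stand 13 mm farther back than shut.
Start: joints at [-1.251, 0.264, 1.604, -0, 1.274, -0.037], TCP at [0.236, -0.632, 0.231] pointing down, gripper open.
Joint ranges: [-2.63, 2.63], [-0.94, 2.18], [0.31, 2.57], [-1.31, 4.45], [0, 2.66], [-2.55, 2.55]. Speed limits (rad/s): [2.57, 2.57, 3.14, 3.14, 3.14, 3.14].

INTERFACE

Orientations are given as a rotation vector (axis times angle).
In Python, from workcell import bot gives the robot as it stands.
- The arm moves only by the shell command python3 -m creep 'ROWS' [FORCE]. ROWS is JSON, a list of rows, each a list of 5 numbers: the shift along the tool's x, y, z in units of 0.05 m (1.0 is 0.05 m), then the turn about the tool's z in units of 0.1 rad (1.0 is 0.1 rad), then the opening, from 0 (shut) to 1 (fully open). In form: [[tx, ty, tz, spin, hand], ...]. A call has 1 to 20 rows; each row shifts and turns the commanded pose from where the row before left it, along the tool's axes as they then stand; what a row does not reach is not made up. A row lasts 1/8 s, in which the tool goes at most 62.5 mm and 10.7 degrees, less where a joint would pass 70% of its speed; a pose out of reach is approached as far as the arm can. A call with a number of a shift or a turn outside -1 to 1 is refused whole. A call with a gripper value outside its range is refused whole. The fingers move at their own pace and stop on an object; FORCE is the grip in N (left out, the last holds). Time passes only in rows, so rows that do not move let the fingers close. It gives the time, the measured TCP pose, the force, the opening and the grip force at its end, in the units of the state.
- bot.read_state(): the state, without advancing time (a new reading comes with each control period).
- bot.read_camera(name): name is "scene" or "top" or "wrist"; returns a dict with "pixels" (400x640x3 uint8, red, green, blue), "vfov" (degrees; the focal length in pixels is half the picture's height over the tangent of half this angle, whatever the lens; pixels are square), "cx", "cy" (the principal point, pixels), "world_to_cam" (4x4, takes a point from world to camera coordinates). Camera axes: x right, y down, z forward; pixel columns grow to the right and rows downward; lengths in m; the calibration is good to about 2 mm. A picture is of the moment at which its call begins. There is no depth.
- bot.finish_job(): hands the job in; it is judged then, once.
Trained networks look in a picture, given as the dict that the camera call returned (one of the last four; its "shot" number tells which), for a name from the list of things; names that differ only in an ending like _2 or _b are one class to them, and where a whole thing is asked for, a point or a joint stands for the part that bears it (a point fixed in the world has none). Each returns a list of dicts, best first, with "score" (0 to 1); they miss things now and then, are a little off and sometimes report something else, mostly with a low value. They report only what shows in the picture. A call takes as long as a camera call.
- bot.look_for(target, picture): "bbox" ([left, top, right, bottom] in pixels, round what is visible of it).
- bot.regions_of(target, picture): "mask" (400x640 bool, what is visible of it) and "bbox" ([left, top, right, bottom] in pixels, round what is visible of it).
The state is a dict: "time": time; "q": joint angles; "joint_vel": joint speeds; "joint_torque": joint torques, N m; "tool_pos": TCP position; "tcp_rot": TCP orientation; "wrist_force": force on the tool from outside, world axes, zero at the start; "torque": the same for the moment, N m; "width": opening from 0.0 (shut) to 1.0 (fully open); "grip_force": force on a finger pad.
Only numpy, scipy, OpenCV 4.12 (cv2) and the standard library are available. Lean on these libraries where they do the work, as an engineer would, in place of code of your own. Each camera call takes 0.05 s, during which the arm holds its last target. There are 200 camera calls.

## Working session

There is one attempt and no reset: what is moved stays moved. The work goes in short steps, Python scripts to look and compute and a shell command to move; the robot and the scene stay as the last step left them, time stands still between calls to the robot, and variables do not carry over. Pictures are saved under pics/ and viewed, at most 14 in all, crops included, and the job is handed in when it is done.

```bash
mkdir -p pics; ls
python3 - <<'E'
from workcell import bot
import cv2
s=bot.read_state();print({k:s[k] for k in('time','q','tool_pos','tcp_rot','width')})
for n in("top","scene"):
    p=bot.read_camera(n);cv2.imwrite(f"pics/{n}0.png",p["pixels"][:,:,::-1])
    for t in "tube_red tube_blue tube_yellow cup_red cup_blue cup_yellow open_red open_blue stapler magnifier".split():
        print(n,t,[([round(float(v)) for v in d["bbox"]],round(float(d["score"]),2)) for d in bot.look_for(t,p)[:3]])
    print(p["vfov"],p["cx"],p["cy"],p["world_to_cam"])
E
```

```text
pics
{'time': 0.0, 'q': array([-1.25089466e+00,  2.64778293e-01,  1.60539310e+00,  1.30847852e-05,
        1.27370092e+00, -3.68959650e-02]), 'tool_pos': array([ 0.23553243, -0.63178243,  0.22993478]), 'tcp_rot': array([-3.08951096e+00, -5.57081530e-01,  4.85216558e-04]), 'width': 1.0044524148510134}
top tube_red [([260, 248, 278, 266], 0.7), ([328, 178, 346, 200], 0.44)]
top tube_blue [([274, 185, 294, 203], 0.71)]
top tube_yellow [([197, 220, 229, 235], 0.77), ([330, 179, 345, 200], 0.17)]
top cup_red [([386, 168, 422, 202], 0.73)]
top cup_blue [([394, 203, 426, 233], 0.81)]
top cup_yellow [([400, 238, 431, 270], 0.93)]
top open_red [([313, 252, 333, 268], 0.51)]
top open_blue [([330, 180, 345, 197], 0.82)]
top stapler [([263, 78, 288, 143], 0.78)]
top magnifier [([197, 275, 240, 368], 0.73)]
53.147639207345186 323.49844283107245 201.04513459743094 [[ 9.08887170e-05 -9.99715046e-01 -2.38708738e-02  8.53613800e-03]
 [-9.93559582e-01  2.61455137e-03 -1.13280717e-01  5.82541776e-01]
 [ 1.13310849e-01  2.37274313e-02 -9.93276226e-01  8.54253235e-01]
 [ 0.00000000e+00  0.00000000e+00  0.00000000e+00  1.00000000e+00]]
scene tube_red [([297, 140, 313, 172], 0.78), ([279, 112, 327, 148], 0.59)]
scene tube_blue [([341, 161, 354, 200], 0.97)]
scene tube_yellow [([352, 126, 365, 156], 0.92)]
scene cup_red [([248, 243, 295, 287], 0.75)]
scene cup_blue [([217, 231, 260, 267], 0.95)]
scene cup_yellow [([188, 214, 233, 254], 0.59)]
scene open_red [([268, 158, 282, 194], 0.88)]
scene open_blue [([308, 195, 324, 230], 0.59), ([249, 245, 293, 285], 0.38)]
scene stapler [([394, 191, 465, 241], 0.81)]
scene magnifier [([280, 115, 325, 147], 0.68)]
53.96679420236922 314.8546213590148 193.19548016320445 [[ 0.77929597  0.62626244 -0.02220688 -0.45555013]
 [ 0.38413333 -0.50539846 -0.7726668  -0.17904853]
 [-0.49511552  0.59360572 -0.63442326  1.16836197]
 [ 0.          0.          0.          1.        ]]
```

View pics/top0.png

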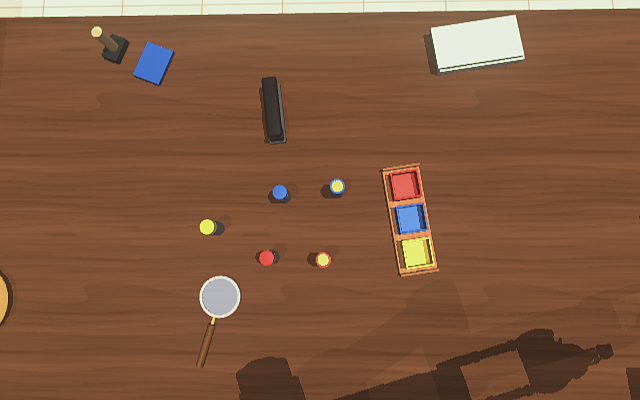

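View pics/scene0.png

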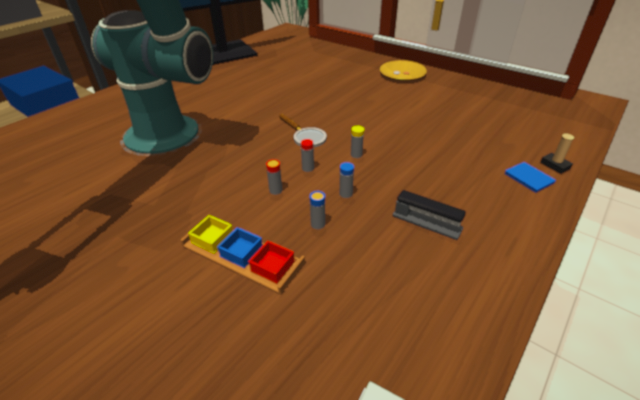

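Top view: red cap at (267,258), blue at (280,192), yellow at (208,227). The open tubes are at (337,186) and (323,260). Cups red, blue and yellow are at (404,186), (411,219) and (417,252). The detector's top-view yellow box is stretched, so I'll fit models to colour masks instead.

```bash
cat > h.py <<'E'
import numpy as np, cv2
from scipy.optimize import least_squares
HUE={"red":[(0,8),(172,180)],"blue":[(100,125)],"yellow":[(24,36)]}
def proj(p,P):
    f=200/np.tan(np.radians(p["vfov"])/2);M=p["world_to_cam"];c=P@M[:3,:3].T+M[:3,3]
    return np.c_[p["cx"]+f*c[:,0]/c[:,2],p["cy"]+f*c[:,1]/c[:,2]]
def bb(uv): return np.r_[uv.min(0),uv.max(0)]
def cmask(p,col,roi,smin=130,vmin=90):
    h=cv2.cvtColor(p["pixels"],cv2.COLOR_RGB2HSV);m=np.zeros(h.shape[:2],bool)
    for a,b in HUE[col]: m|=(h[...,0]>=a)&(h[...,0]<=b)
    m&=(h[...,1]>smin)&(h[...,2]>vmin)
    r=np.zeros_like(m);l,t,R,B=roi;r[t:B,l:R]=1;m=(m&r).astype(np.uint8)
    n,lab,st,_=cv2.connectedComponentsWithStats(m);k=1+st[1:,4].argmax()
    v,u=np.nonzero(lab==k);return np.array([u.min()-.5,v.min()-.5,u.max()+.5,v.max()+.5])
A=np.linspace(0,2*np.pi,72)
def cyl(x,y,z0=.064,z1=.08,r=.016):
    return np.array([[x+r*np.cos(a),y+r*np.sin(a),z] for a in A for z in(z0,z1)])
def fit(model,x0,obs):  # obs: list of (pic, index, bbox)
    s=least_squares(lambda q:np.concatenate([bb(proj(p,model(q,i)))-b for p,i,b in obs]),x0,loss="soft_l1")
    return s.x,s.fun.reshape(-1,4).round(1)
E
cat > m.py <<'E'
from workcell import bot
from h import *
T=bot.read_camera("top");S=bot.read_camera("scene")
tubes={"red":((250,242,284,274),(295,136,318,176),"red"),"blue":((266,178,298,208),(336,158,360,202),"blue"),"yellow":((192,214,224,240),(346,122,370,160),"yellow"),
"open_red":((310,248,336,272),(264,156,286,196),"red"),"open_blue":((326,174,350,200),(305,188,328,232),"blue")}
for n,(a,b,c) in tubes.items():
    for nm,o in(("both",[(T,0,cmask(T,c,a)),(S,0,cmask(S,c,b))]),("top",[(T,0,cmask(T,c,a))])):
        x,r=fit(lambda q,i:cyl(*q),[.5,0],o);print(n,nm,x.round(4),r.tolist())
def cup(q,i):
    x,y,w=q;k={"red":1,"blue":0,"yellow":-1}[i]*.076;R=np.array([[np.cos(w),-np.sin(w)],[np.sin(w),np.cos(w)]])
    return np.array([[*(np.array([x,y])+R@[k+a,b]),z] for a in(-.031,.031) for b in(-.031,.031) for z in(.012,.038)])
rt={"red":(384,160,426,206),"blue":(390,200,430,238),"yellow":(396,234,436,276)}
rs={"red":(244,238,300,290),"blue":(214,226,264,270),"yellow":(184,210,236,256)}
for nm in("top","scene","both"):
    o=[]
    for c in rt:
        if nm!="scene":o.append((T,c,cmask(T,c,rt[c],110,60)))
        if nm!="top":o.append((S,c,cmask(S,c,rs[c],110,60)))
    x,r=fit(cup,[.55,-.2,1.4],o);print("caddy",nm,x.round(4),r.tolist())
E
python3 m.py
```

```text
red both [0.4597 0.1257] [[0.0, 0.1, 0.5, -0.2], [0.5, -0.8, -0.3, -0.3]]
red top [0.4596 0.1262] [[-0.2, 0.2, 0.2, -0.2]]
blue both [0.5978 0.1016] [[-0.5, -0.5, 0.5, 0.4], [-0.8, -1.3, 0.6, 0.8]]
blue top [0.5977 0.1016] [[-0.5, -0.4, 0.5, 0.4]]
yellow both [0.5241 0.2542] [[-1.3, 0.4, 2.0, -0.2], [0.8, 0.2, -0.4, -0.1]]
yellow top [0.5243 0.2548] [[-1.6, 0.3, 1.7, -0.3]]
open_red both [0.4557 0.0082] [[0.5, 0.0, 0.1, -0.2], [-0.2, -2.9, 0.4, -0.1]]
open_red top [0.4555 0.0088] [[0.2, 0.1, -0.2, -0.1]]
open_blue both [ 0.6096 -0.0219] [[-0.0, -1.2, 0.1, 0.8], [-1.5, -8.1, 1.2, 0.9]]
open_blue top [ 0.6091 -0.0218] [[-0.1, -1.0, 0.1, 1.0]]
caddy top [ 0.5438 -0.1853  0.152 ] [[0.3, -0.1, 0.6, -0.0], [-2.0, -0.4, 0.9, 1.2], [-2.2, -0.1, 0.3, -0.1]]
caddy scene [ 0.5437 -0.1858  0.1663] [[-0.2, -0.1, 0.7, 0.0], [-2.0, -0.9, 1.5, 0.7], [-1.4, 0.2, 0.6, -0.4]]
caddy both [ 0.5438 -0.1855  0.1583] [[0.1, -0.1, 0.6, 0.1], [-0.3, -0.1, 0.7, 0.2], [-1.9, -0.5, 1.1, 1.3], [-1.9, -1.0, 1.7, 0.7], [-1.9, -0.2, 0.7, -0.1], [-1.0, -0.0, 1.0, -0.7]]
```

```bash
python3 -m creep '[[0,0,0,0.9,1],[0,0,0,0.9,1],[0,0,0,0.9,1],[0,0,0,0.87,1],[0.5,-0.5,0,0,1],[0.5,-0.5,0,0,1],[0.5,-0.7,0,0,1],[0.5,-0.7,0,0,1],[0.5,-0.7,0,0,1],[0.5,-0.7,0,0,1],[0.5,-0.7,0,0,1],[0.5,-0.7,0,0,1],[0.5,-0.7,0,0,1],[0,-0.7,0,0,1],[0,-0.7,0,0,1],[0,-0.7,0,0,1],[0,0,0,0,1],[0,0,0,0,1]]' 40
python3 - <<'E'
from workcell import bot
s=bot.read_state();print({k:s[k] for k in('time','q','tool_pos','tcp_rot','width')})
E
```

```text
time: 3.45
tool_pos: [0.461, -0.2329, 0.2316]
tcp_rot: [3.141, 0.0, 0.001]
wrist_force: [1.0, 0.0, 0.1]
width: 0.998
grip_force: 0.0
{'time': 3.45, 'q': array([-5.15673873e-01, -3.87065102e-02,  1.93825341e+00, -4.82240192e-04,
        1.24113322e+00,  1.05499421e+00]), 'tool_pos': array([ 0.46103971, -0.23289227,  0.2315879 ]), 'tcp_rot': array([3.14074547e+00, 4.46213838e-04, 8.93199434e-04]), 'width': 0.9976737284189736}
```

```bash
python3 -m creep '[[0,-0.7,0,0,1],[0,-0.7,0,0,1],[0,-0.7,0,0,1],[0,-0.7,0,0,1],[0,-0.7,0,0,1],[0,-0.7,0,0,1],[0,-0.7,0,0,1],[0,-0.7,0,0,1],[0,-0.7,0,0,1],[-0.03,-0.7,0,0,1],[0,-0.17,0,0,1],[0,0,0,0,1],[0,0,0.6,0,1],[0,0,0.6,0,1],[0,0,0.6,0,1],[0,0,0.6,0,1],[0,0,0,0,1]]'
python3 - <<'E'
from workcell import bot
import cv2
p=bot.read_camera("wrist");cv2.imwrite("pics/w1.png",p["pixels"][:,:,::-1])
E
```

```text
time: 5.58
tool_pos: [0.4572, 0.124, 0.1088]
tcp_rot: [3.14, -0.003, -0.009]
wrist_force: [-0.9, -0.0, 0.2]
width: 0.999
grip_force: 0.0
```

View pics/w1.png

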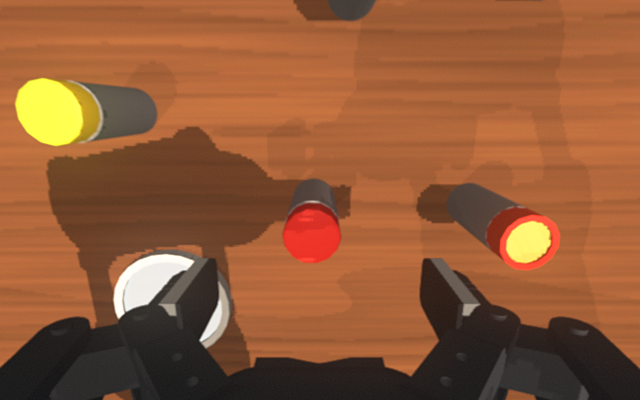

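The wrist view shows the red cap at (312,232), laterally between the fingers. The open red tube is well to the right at (528,240), clear of them. Next I descend and grip.

```bash
python3 -m creep '[[0.05,-0.04,0.4,0,1],[0,0,0.4,0,1],[0,0,0.4,0,1],[0,0,0.14,0,1],[0,0,0,0,1],[0,0,0,0,0.2],[0,0,0,0,0.2],[0,0,0,0,0.2],[0,0,0,0,0.2],[0,0,0,0,0.2],[0,0,0,0,0.2],[0,0,-0.4,0,0.2],[0,0,-0.6,0,0.2],[0,0,-0.6,0,0.2],[0,0,-0.6,0,0.2],[0,0,-0.4,0,0.2],[0,0,0,0,0.2]]' 40
```

```text
time: 7.75
tool_pos: [0.463, 0.1283, 0.1756]
tcp_rot: [-3.141, 0.0, -0.005]
wrist_force: [0.1, 0.6, -0.9]
width: 0.365
grip_force: 39.7
```

```bash
python3 -m creep '[[0.2,0.3,0,0,0.2],[0.3,0.6,0,0,0.2],[0.3,0.6,0,0,0.2],[0.3,0.6,0,0,0.2],[0.3,0.6,0,0,0.2],[0.3,0.6,0,0,0.2],[0.3,0.6,0,0,0.2],[0.3,0.6,0,0,0.2],[0.3,0.6,0,0,0.2],[0.3,0.6,0,0,0.2],[0.22,0.4,0,0,0.2],[0,0.14,0,0,0.2],[0,0,0,0,0.2],[0,0,0,0,0.2],[0,0,0,0,0.2]]'
python3 - <<'E'
from workcell import bot
import cv2
p=bot.read_camera("wrist");cv2.imwrite("pics/w2.png",p["pixels"][:,:,::-1])
E
```

```text
time: 9.62
tool_pos: [0.6176, -0.1831, 0.1745]
tcp_rot: [-3.141, -0.001, -0.0]
wrist_force: [0.2, 0.3, -0.9]
width: 0.36
grip_force: 39.8
```

View pics/w2.png

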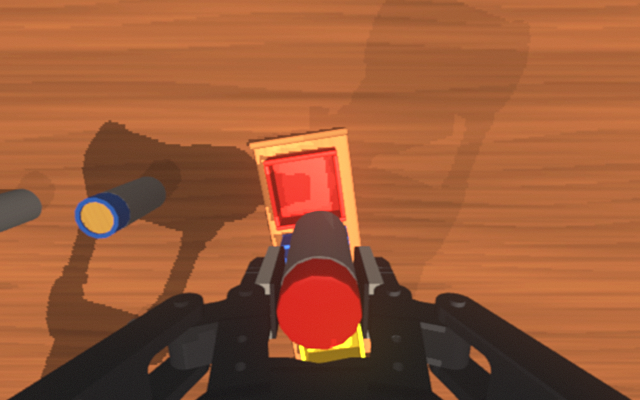

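The picture shows the tube held upright in the grip, with the red cup ahead at (305,188). The tool is about 10 mm too far right, so I correct that and lower.

```bash
python3 -m creep '[[0.02,-0.19,0,0,0.2],[0,0,0,0,0.2],[0,0,0.5,0,0.2],[0,0,0.5,0,0.2],[0,0,0.5,0,0.2],[0,0,0.4,0,0.2],[0,0,0.2,0,0.2],[0,0,0.1,0,0.2],[0,0,0.1,0,0.2],[0,0,0.03,0,0.2],[0,0,0,0,0.2],[0,0,0,0,0.2]]'
```

```text
time: 11.18
tool_pos: [0.6192, -0.1747, 0.0583]
tcp_rot: [3.141, -0.0, 0.001]
wrist_force: [-0.6, 1.1, -0.8]
width: 0.363
grip_force: 39.8
```

```bash
python3 -m creep '[[0,0,0.03,0,0.2],[0,0,0.02,0,0.2],[0,0,0.02,0,0.2],[0,0,0,0,0.2],[0,0,0,0,0.2]]'
```

```text
time: 11.8
tool_pos: [0.6196, -0.1748, 0.057]
tcp_rot: [3.141, -0.0, 0.002]
wrist_force: [-3.8, 1.2, 11.3]
width: 0.364
grip_force: 41.0
```

```bash
python3 -m creep '[[0,0,0,0,0.7],[0,0,0,0,0.7],[0,0,0,0,0.7],[0,0,0,0,0.7],[0,0,-0.4,0,0.8],[0,0,-0.6,0,1],[0,0,-0.6,0,1],[0,0,-0.6,0,1],[0,0,-0.6,0,1],[-0.05,-0.4,0,0,1],[-0.05,-0.6,0,0,1],[-0.05,-0.6,0,0,1],[-0.05,-0.6,0,0,1],[-0.05,-0.6,0,0,1],[-0.05,-0.6,0,0,1],[-0.05,-0.6,0,0,1],[-0.05,-0.6,0,0,1],[-0.03,-0.6,0,0,1],[0,-0.33,0,0,1],[0,0,0,0,1]]'
python3 -m creep '[[0,0,0,0,1],[0,0,0,0,1]]'
python3 - <<'E'
from workcell import bot
import cv2
from h import *
p=bot.read_camera("top");cv2.imwrite("pics/t3.png",p["pixels"][:,:,::-1])
p=bot.read_camera("scene");cv2.imwrite("pics/s3.png",cv2.resize(p["pixels"][100:300,160:480,::-1],None,fx=2.5,fy=2.5))
E
```

```text
time: 14.3
tool_pos: [0.5969, 0.1031, 0.1939]
tcp_rot: [3.141, 0.003, -0.001]
wrist_force: [0.9, 0.3, 0.2]
width: 0.996
grip_force: 0.0
time: 14.55
tool_pos: [0.5975, 0.101, 0.1942]
tcp_rot: [3.141, -0.002, -0.0]
wrist_force: [-0.1, 0.0, -0.2]
width: 0.998
grip_force: 0.0
```

View pics/s3.png

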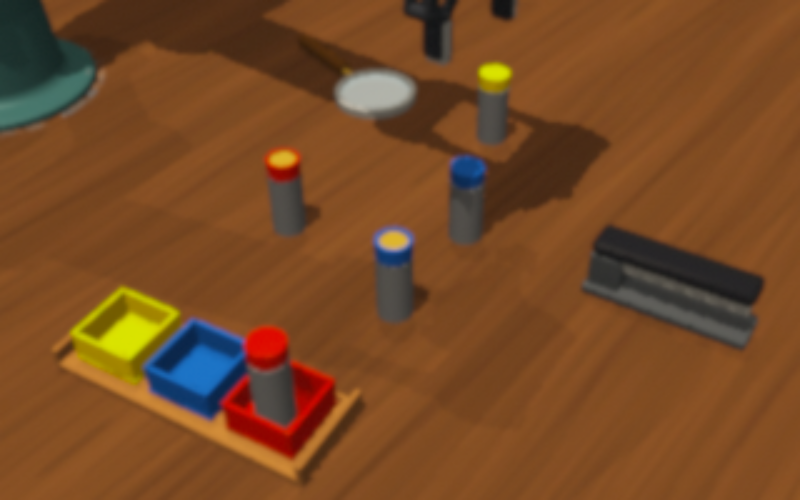

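The red tube stands in its cup at about (267,375) in this crop and the neighbours are undisturbed. Blue is next; meanwhile I check red's position numerically.

```bash
python3 -m creep '[[0,0,0.5,0,1],[0,0,0.6,0,1],[0,0,0.6,0,1],[0,0,0.6,0,1],[0,0,0.5,0,1],[0,0,0.24,0,1],[0,0,0,0,1],[0,0,0,0,0.2],[0,0,0,0,0.2],[0,0,0,0,0.2],[0,0,0,0,0.2],[0,0,0,0,0.2],[0,0,0,0,0.2],[0,0,-0.4,0,0.2],[0,0,-0.6,0,0.2],[0,0,-0.6,0,0.2],[0,0,-0.6,0,0.2],[0,0,-0.4,0,0.2],[0,0,0,0,0.2],[0,0,0,0,0.2]]' 40
python3 - <<'E'
from workcell import bot
from h import *
T=bot.read_camera("top");S=bot.read_camera("scene")
r=cv2.imread("pics/t3.png")
S2=S
b=[round(float(v)) for v in bot.look_for("tube_red",S)[0]["bbox"]];print(b)
uv=proj(T,np.array([[.619,-.1735,.085]]))[0];print(uv)
l,t=(uv-14).astype(int)
sc=(255,225,285,248)
print(cmask(S,"red",sc))
for z in(.012,):
    x,rs=fit(lambda q,i:cyl(q[0],q[1],.064+z,.08+z),[.619,-.17],[(S,0,cmask(S,"red",sc))]);print(x.round(4),rs)
E
```

```text
time: 17.15
tool_pos: [0.5965, 0.1018, 0.171]
tcp_rot: [3.141, -0.0, -0.003]
wrist_force: [-0.1, 0.1, -2.5]
width: 0.365
grip_force: 39.8
[254, 232, 278, 268]
[409.61228119 180.68839868]
[256.5 229.5 284.5 247.5]
[ 0.621  -0.1715] [[ 3.9 -0.5 -5.4  0.6]]
```

```bash
python3 -m creep '[[-0.1,0.3,0,0,0.2],[-0.1,0.6,0,0,0.2],[-0.1,0.6,0,0,0.2],[-0.1,0.6,0,0,0.2],[-0.1,0.6,0,0,0.2],[-0.1,0.6,0,0,0.2],[-0.1,0.6,0,0,0.2],[-0.1,0.6,0,0,0.2],[-0.1,0.6,0,0,0.2],[-0.1,0.4,0,0,0.2],[-0.07,0.2,0,0,0.2],[0,0,0,0,0.2],[0,0,0,0,0.2],[0,0,0,0,0.2]]'
python3 -m creep '[[0,0,0,0,0.2]]'
```

```text
time: 19.05
tool_pos: [0.5441, -0.1822, 0.1723]
tcp_rot: [-3.141, -0.002, -0.0]
wrist_force: [0.8, 0.6, -1.7]
width: 0.366
grip_force: 40.0
time: 19.18
tool_pos: [0.5441, -0.1824, 0.1723]
tcp_rot: [-3.141, -0.001, -0.0]
wrist_force: [0.0, 0.2, -1.6]
width: 0.365
grip_force: 40.0
```

```bash
python3 -m creep '[[0,0.06,0,0,0.2],[0,0,0.5,0,0.2],[0,0,0.5,0,0.2],[0,0,0.5,0,0.2],[0,0,0.4,0,0.2],[0,0,0.2,0,0.2],[0,0,0.1,0,0.2],[0,0,0.06,0,0.2],[0,0,0.04,0,0.2],[0,0,0.02,0,0.2],[0,0,0,0,0.2],[0,0,0,0,0.2]]'
```

```text
time: 20.68
tool_pos: [0.544, -0.1861, 0.0565]
tcp_rot: [3.141, -0.0, 0.001]
wrist_force: [-0.4, 0.4, -1.9]
width: 0.367
grip_force: 40.0
```

```bash
python3 -m creep '[[0,0,0.03,0,0.2],[0,0,0.03,0,0.2],[0,0,0,0,0.2],[0,0,0,0,0.2]]'
```

```text
time: 21.18
tool_pos: [0.5444, -0.1862, 0.0553]
tcp_rot: [3.141, -0.0, 0.001]
wrist_force: [-4.2, 1.3, 9.4]
width: 0.363
grip_force: 41.2
```

```bash
python3 -m creep '[[0,0,0,0,0.7],[0,0,0,0,0.7],[0,0,0,0,0.7],[0,0,0,0,0.7],[0,0,-0.4,0,0.8],[0,0,-0.6,0,1],[0,0,-0.6,0,1],[0,0,-0.6,0,1],[0,0,-0.6,0,1],[-0.1,-0.4,0,0,1],[-0.1,-0.6,0,0,1],[-0.1,-0.6,0,0,1],[-0.1,-0.6,0,0,1],[0,-0.6,0,0,1],[0,-0.6,0,0,1],[0,-0.6,0,0,1]]'
python3 -m creep '[[0,-0.6,0,0,1],[0,-0.6,0,0,1],[0,-0.6,0,0,1],[0,-0.6,0,0,1],[0,-0.6,0,0,1],[0,-0.6,0,0,1],[0,-0.6,0,0,1],[0,-0.6,0,0,1],[0,0,0,0,1],[0,0,0,0,1],[0,0,0,0,1]]'
python3 - <<'E'
from workcell import bot
import cv2
p=bot.read_camera("wrist");cv2.imwrite("pics/w4.png",p["pixels"][:,:,::-1])
p=bot.read_camera("scene");cv2.imwrite("pics/s4.png",cv2.resize(p["pixels"][100:300,160:480,::-1],None,fx=2.5,fy=2.5))
E
```

```text
time: 23.18
tool_pos: [0.5225, 0.0158, 0.1926]
tcp_rot: [-3.141, -0.0, 0.002]
wrist_force: [-0.2, -0.8, -0.1]
width: 1.002
grip_force: 0.0
time: 24.55
tool_pos: [0.5235, 0.2531, 0.193]
tcp_rot: [3.141, -0.001, -0.001]
wrist_force: [-0.6, 0.3, -1.3]
width: 1.002
grip_force: 0.0
```

View pics/w4.png

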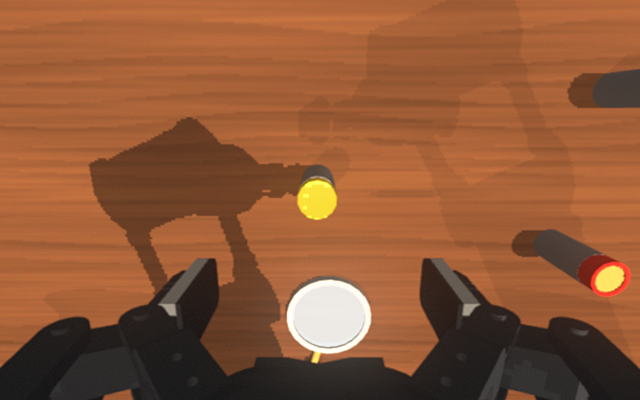

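View pics/s4.png

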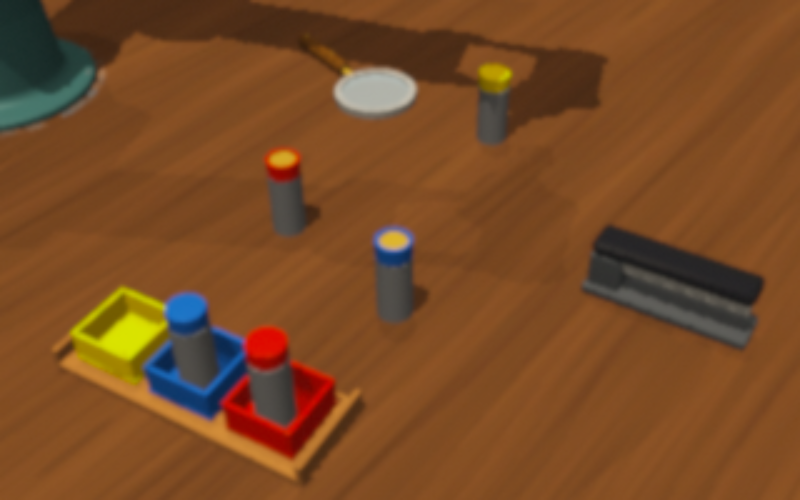

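Red and blue are both upright in their cups, and the yellow cap at (317,200) in the wrist view is centred between the fingers. The magnifier is clear.

```bash
python3 -m creep '[[0,-0.01,0.5,0,1],[0,0,0.6,0,1],[0,0,0.6,0,1],[0,0,0.6,0,1],[0,0,0.5,0,1],[0,0,0.22,0,1],[0,0,0,0,1],[0,0,0,0,0.2],[0,0,0,0,0.2],[0,0,0,0,0.2],[0,0,0,0,0.2],[0,0,0,0,0.2],[0,0,0,0,0.2],[0,0,-0.4,0,0.2],[0,0,-0.6,0,0.2],[0,0,-0.6,0,0.2],[0,0,-0.6,0,0.2],[0,0,-0.4,0,0.2],[0,0,0,0,0.2],[0,0,0,0,0.2]]' 40
```

```text
time: 27.15
tool_pos: [0.5231, 0.2541, 0.1711]
tcp_rot: [3.141, -0.0, -0.003]
wrist_force: [-0.3, 0.3, -2.2]
width: 0.365
grip_force: 39.8
```

```bash
python3 -m creep '[[0,0.3,0,0,0.2],[0,0.6,0,0,0.2],[0,0.6,0,0,0.2],[0,0.6,0,0,0.2],[0,0.6,0,0,0.2],[0,0.6,0,0,0.2],[0,0.6,0,0,0.2],[-0.1,0.6,0,0,0.2],[-0.1,0.6,0,0,0.2],[-0.1,0.6,0,0,0.2],[-0.1,0.6,0,0,0.2],[-0.2,0.6,0,0,0.2],[-0.2,0.6,0,0,0.2],[-0.2,0.6,0,0,0.2],[-0.19,0.6,0,0,0.2],[0,0.33,0,0,0.2],[0,0,0,0,0.2],[0,0,0,0,0.2],[0,0,0,0,0.2],[0,0,0,0,0.2]]'
```

```text
time: 29.65
tool_pos: [0.4645, -0.1963, 0.1723]
tcp_rot: [-3.141, -0.002, -0.0]
wrist_force: [0.4, 0.4, -3.2]
width: 0.364
grip_force: 40.0
```

```bash
python3 -m creep '[[0.08,0.02,0,0,0.2],[0,0,0.5,0,0.2],[0,0,0.5,0,0.2],[0,0,0.3,0,0.2],[0,0,0,0,0.2],[0,0,0,0,0.2]]'
```

```text
time: 30.4
tool_pos: [0.4692, -0.1984, 0.1081]
tcp_rot: [3.141, -0.0, 0.002]
wrist_force: [0.4, 1.0, -3.1]
width: 0.363
grip_force: 40.0
```

```bash
python3 -m creep '[[0,0,0.4,0,0.2],[0,0,0.3,0,0.2],[0,0,0.2,0,0.2],[0,0,0.1,0,0.2],[0,0,0.04,0,0.2],[0,0,0.03,0,0.2],[0,0,0.02,0,0.2],[0,0,0,0,0.2],[0,0,0,0,0.2]]'
```

```text
time: 31.52
tool_pos: [0.4687, -0.1981, 0.0553]
tcp_rot: [-3.142, 0.0, -0.0]
wrist_force: [-6.2, 3.6, 14.1]
width: 0.368
grip_force: 41.5
```

Contact with the cup floor. I release, retreat upward and move aside for a clear view.

```bash
python3 -m creep '[[0,0,0,0,0.7],[0,0,0,0,0.7],[0,0,0,0,0.7],[0,0,0,0,0.7],[0,0,-0.4,0,0.8],[0,0,-0.6,0,1],[0,0,-0.6,0,1],[0,0,-0.6,0,1],[0,0,-0.6,0,1],[0,0.4,0,0,1],[0,0.6,0,0,1],[0,0.6,0,0,1],[0,0.6,0,0,1],[0,0.6,0,0,1],[0,0.6,0,0,1],[0,0.6,0,0,1],[0,0,0,0,1],[0,0,0,0,1]]'
python3 - <<'E'
from workcell import bot
from h import *
T=bot.read_camera("top");S=bot.read_camera("scene")
cv2.imwrite("pics/t5.png",cv2.resize(T["pixels"][60:380,180:460,::-1],None,fx=1.8,fy=1.8))
cv2.imwrite("pics/s5.png",cv2.resize(S["pixels"][100:300,160:480,::-1],None,fx=2.5,fy=2.5))
for n,xy in(("red",(.6189,-.1735)),("blue",(.5438,-.1855)),("yellow",(.4687,-.1975))):
    for nm,p in(("T",T),("S",S)):
        print(n,nm,"cap predicted",bb(proj(p,cyl(*xy,.076,.092))).round(1))
for n,a,c in(("open_red",(310,248,336,272),"red"),("open_blue",(326,174,350,200),"blue")):
    print(n,fit(lambda q,i:cyl(*q),[.5,0],[(T,0,cmask(T,c,a))])[0].round(4))
for t in("stapler","magnifier"): print(t,[float(v) for v in bot.look_for(t,T)[0]["bbox"]])
E
```

```text
time: 33.78
tool_pos: [0.4675, -0.3977, 0.1912]
tcp_rot: [-3.14, 0.002, 0.003]
wrist_force: [-0.3, 0.2, 0.8]
width: 0.999
grip_force: 0.0
red T cap predicted [401.2 172.6 418.  188.9]
red S cap predicted [258.8 229.1 277.5 248.2]
blue T cap predicted [407.8 208.6 424.9 224.5]
blue S cap predicted [225.5 215.6 244.1 233.7]
yellow T cap predicted [414.4 245.3 431.9 261.2]
yellow S cap predicted [194.9 203.1 213.2 220.2]
open_red [0.4555 0.0088]
open_blue [ 0.6091 -0.0218]
stapler [397.2, 173.2, 418.3, 190.5]
magnifier [194.7, 277.6, 240.8, 364.3]
```

View pics/t5.png

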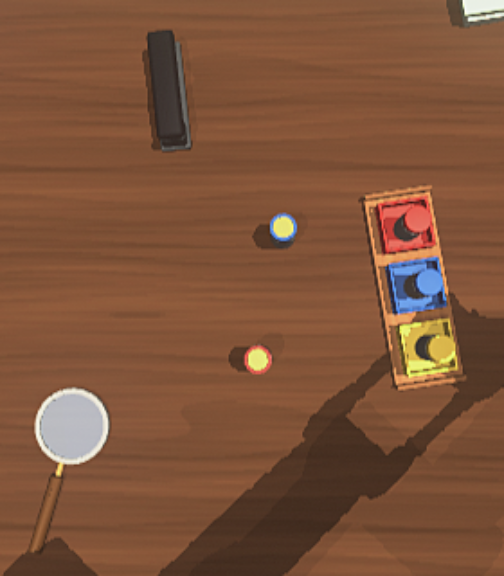

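View pics/s5.png

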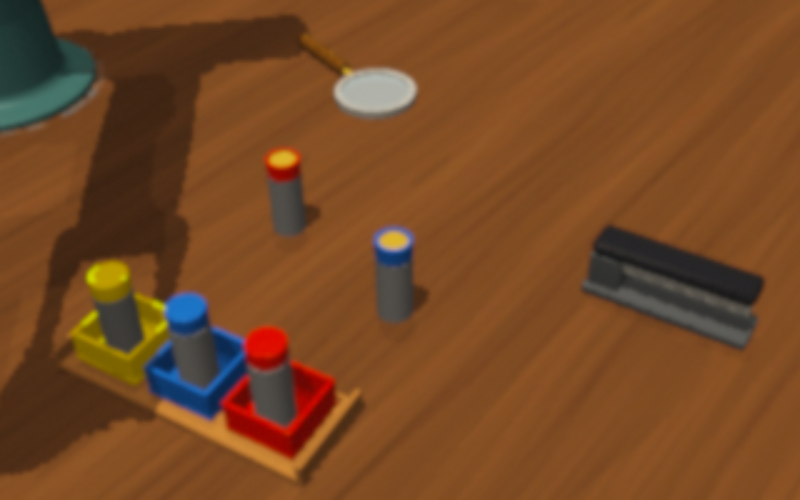

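All three caps sit within about 2 px of where centred tubes should appear: red (267,239), blue (235,225) and yellow (204,212) in scene pixels. The open tubes have not moved, and the stapler and magnifier look unchanged in the pictures. The top-view stapler box was a false detection on the red tube. I'm handing it in.

```bash
python3 -c "
from workcell import bot
print(bot.finish_job())"
```

```text
the job is handed in; nothing more can be done
None
```

I put the red, blue and yellow capped tubes upright in their matching cups, left the open tubes, stapler and magnifier undisturbed, and handed the job in at about 34 s; no verdict came back.

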